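Load the repair tray: tall spray can behind, short tin in front

TASK

Load the brown wooden two-compartment tray for the next bicycle repair. First stand the taller of the two spray cans in the back compartment (the one farther from the robot), then stand the shorter of the two lidded tins in the front compartment, so that nothing has to be lifted across the tin. Set both down upright on the tray's floor, without dropping them.

Things in the scene. Friction and masses are not known exactly. Their poses are not given: they have to be found in the camera images.
- spray_can_center (a point): Taller spray can, loose, upright: 170 mm tall; straight body 52 mm in diameter with a white band, up to 145 mm, then a grey cap 40 mm in diameter, 25 mm high. 0.2 to 0.4 kg. Point: on its axis half-way up, 85 mm above its foot; z up its axis. A similar can only 115 mm tall is not wanted. Cans and tins stand in four spots, two on each side of the tray, in any order, axes 95 mm or more apart.
- grease_tin_center (a point): Shorter lidded tin, loose, upright: 70 mm tall; straight steel body with a paper band, 54 mm in diameter up to 57 mm, then a dark lid 56 mm in diameter, 13 mm high. 0.18 to 0.35 kg. Point: on its axis half-way up, 35 mm above its foot; z up its axis. A similar tin 110 mm tall is not wanted.
- caddy: Open brown wooden tray, fixed, 260 mm (its x) by 170 mm (its y); walls 30 mm high, 9 mm thick, floor 9 mm. A cross wall in the middle, as high and thick, leaves a front and a back compartment, each 116 by 152 mm inside. Origin: centre of its underside, on the bench; x points away from the robot, within 0.25 rad. Compartment centres: back x = +63 mm, front x = -63 mm; their floor at z = 9 mm.
There are look-alikes about, which are no part of the job. Leave any yellow look-alike of the part that bears grease_tin_center alone.

How it is judged:
On the way, in this order (a step that is already met when the one before it is completed fails the run):
1. The taller spray can stands upright in the back compartment, let go, before the shorter tin stands in the front one (x of spray_can_center in the frame of caddy between 0.0255 and 0.1005 m and y of spray_can_center in the frame of caddy between -0.056 and 0.056 m and z of spray_can_center in the frame of caddy between 0.086 and 0.102 m and angle between spray_can_center's own z axis and vertical below 0.175 rad and linear speed of spray_can below 0.03 m/s and contact force between the fingers and spray_can below 0.1 N), for 0.2 s.
2. The shorter tin stands upright in the front compartment, let go, with the can still behind it (all of step 1 and x of grease_tin_center in the frame of caddy between -0.1005 and -0.0255 m and y of grease_tin_center in the frame of caddy between -0.056 and 0.056 m and z of grease_tin_center in the frame of caddy between 0.036 and 0.052 m and angle between grease_tin_center's own z axis and vertical below 0.175 rad and linear speed of grease_tin below 0.03 m/s and contact force between the fingers and grease_tin below 0.1 N), for 0.2 s.
At the end, for the whole second after the job is handed in: The taller spray can stands in the back compartment and the shorter tin in the front compartment, each on the tray's floor (within 8 mm in height), its axis within 37 mm lengthwise and 56 mm crosswise of the compartment's centre, within 10 degrees of upright, at rest and let go (all of step 2); the robot touches nothing.
It fails at once if The spray can or the grease tin is dropped (falls freely at over 0.9 m/s, some 40 mm) ((linear speed of spray_can above 0.9 m/s and contact force between anything else and spray_can below 0.05 N) or (linear speed of grease_tin above 0.9 m/s and contact force between anything else and grease_tin below 0.05 N)).
It also fails if it takes over 64 s, if anything falls off the work surface, if the arm or the gripper's body presses on something with over 40 N, if the wrist force passes 120 N, or if a joint passes its speed limit or range.

ROBOT

A 6-joint arm with a two-finger parallel gripper is mounted at the origin on the work surface. World frame = base frame: x ahead of the robot, y to its left, z up, the work surface at z = 0. Lengths are in m, angles in rad, forces in N, time in s.
With the tool pointing down it reaches from about 0.4 to 0.825 m from the base axis. Payload 7 kg.
Tool frame: the origin (TCP) lies at the centre of the arm's flange, where the gripper is bolted on; the fingertips stand 178 mm ahead of it and the grasp point (between the pads) lies arm.tcp_to_grasp ahead of it (arm.tcp_to_grasp is the distance from the TCP to the grasp point, in m); z points along the fingers, y is the direction in which the jaws open and shut (so a half turn about z gives the same grasp; the last joint's range is limited). The gripper opens to 88 mm and grips with 3 to 60 N. Pads are 19 mm wide; open, the fingers measure 130 mm over their backs; the gripper's body (78 mm by 193 mm) begins 47 mm behind the grasp point.
Start: joints at [-0.966, 0.359, 0.012, 0, -1.224, -0.288], TCP at [0.21, -0.641, 0.405] pointing down, gripper open.
Joint ranges: [-3.07, 3.07], [-1.43, 2.12], [-1.02, 1.25], [-3.03, 1.67], [-3.05, -0], [-3.03, 3.03]. Speed limits (rad/s): [2.39, 2.39, 3.01, 3.14, 3.14, 3.14].

INTERFACE

Orientations are given as [roll, pitch, yaw] about the fixed x, y, z axes, in that order (R = Rz(yaw) Ry(pitch) Rx(roll)).
In Python, from station import arm gives the robot as it stands.
- The arm moves only by the tool move_arm, never from a script. Its argument "deltas" is a list of rows, each a list of 6 numbers: the shift along the world's x, y, z in mm, then the turn, a rotation vector about the world's x, y, z in degrees. In form: [[tx, ty, tz, ax, ay, az], ...]. A call has exactly 5 rows; each row shifts and turns the commanded pose from where the row before left it; what a row does not reach is not made up. A row lasts 1/12 s, in which the tool goes at most 41.7 mm and 7.16 degrees, less where a joint would pass 70% of its speed; a pose out of reach is approached as far as the arm can. A call with a gripper value outside its range is refused whole. "claw" is the closure in counts, from 0 (fully open) to 255 (shut), set as the call begins (left out, the last holds). The fingers move at their own pace and stop on an object; "squeeze" is the grip in N (left out, the last holds). Time passes only in rows, so rows that do not move let the fingers close, or fill a call up. It gives the time, the measured TCP pose, the force and the opening at its end, in the units of the state.
- arm.get_state(): the state, without advancing time (a new reading comes with each control period).
- arm.grab_frame(name): name is "scene" or "top" or "wrist"; returns the picture (420x560x3 uint8, red, green, blue); there is no depth.
- arm.calibration(name): a dict with "intrinsics" (3x3 intrinsics, pixels), "k1" (the pictures are not rectified: a ray, as slopes to the right and down, at radius r is drawn at 1 + k1 r^2 times it, then the intrinsics apply), "T" (4x4, takes a point from camera to world coordinates); the wrist camera has in their place "mount" (4x4, takes a point from camera to tool coordinates, whose origin is the TCP and whose axes are the flange's). Camera axes: x right, y up, looking along -z (the intrinsics and any distortion apply to the point x, -y, -z); pixel columns grow to the right and rows downward; lengths in m; the calibration is good to about 2 mm. A picture is of the moment at which its call begins: read the wrist's pose just before it. calibration takes no time and is no camera call.
- arm.job_done(): hands the job in, once; it reports no verdict.
Trained networks look in the newest picture that a camera, given by its name, has taken for a name from the list of things; names that differ only in an ending like _2 or _b are one class to them, and where a whole thing is asked for, a point or a joint stands for the part that bears it (a point fixed in the world has none). Each returns a list of dicts, best first, with "score" (0 to 1); they miss things now and then, are a little off and sometimes report something else, mostly with a low value. They report only what shows in the picture. A call takes as long as a camera call. They do not tell look-alikes from the thing itself.
- arm.spot_in(thing, camera): "xy" ([column, row] in pixels, amid what is visible of it).
- arm.masks_of(thing, camera): "pixels" (420x560 bool, what is visible of it) and "xy" ([column, row] in pixels, amid what is visible of it).
- arm.spot_point(thing, camera): "xy" ([column, row] in pixels: a listed point, or the origin of a listed thing).
The state is a dict: "t": time; "q": joint angles; "qd": joint speeds; "joint_efforts": joint torques, N m; "eef_pos": TCP position; "ee_rot": TCP orientation; "force": force on the tool from outside, world axes, zero at the start; "moment": the same for the moment, N m; "width": finger opening in m.
Only numpy, scipy, OpenCV 4.12 (cv2) and the standard library are available. Lean on these libraries where they do the work, as an engineer would, in place of code of your own. Each camera call takes 0.05 s, during which the arm holds its last target. There are 200 camera calls.

## Working session

There is one attempt and no reset: what is moved stays moved. The work goes in short steps, Python scripts to look and compute and a tool call to move; the robot and the scene stay as the last step left them, time stands still between calls to the robot, and variables do not carry over. Pictures are saved under pics/ and viewed, about 8 in all and at most 12, crops included, and the job is handed in when it is done.

Besides the shell and the picture viewer there is one more tool, called by a JSON object that holds its "api" and its "payload", one argument or row to a line. move_arm: Moves the arm, as the interface text tells. Its arguments: {"type":"object","properties":{"deltas":{"type":"array","items":{"type":"array","items":{"type":"number"}}},"claw":{"type":"number"},"squeeze":{"type":"number"}},"required":["deltas"]}

```bash
mkdir -p pics
cat > h.py <<'E'
import numpy as np, cv2
from station import arm
def ray(name, px, T=None):
    c=arm.calibration(name); K=np.array(c["intrinsics"]); 
    if T is None: T=np.array(c["T"])
    d=cv2.undistortPoints(np.array([[px]],float),K,np.array([c["k1"],0,0,0,0]))[0,0]
    return T[:3,3], T[:3,:3]@np.array([d[0],-d[1],-1.])
def atz(name,px,z):
    o,d=ray(name,px); return o+d*(z-o[2])/d[2]
def proj(name,P):
    c=arm.calibration(name); K=np.array(c["intrinsics"]);T=np.array(c["T"])
    p=np.linalg.inv(T)@np.r_[P,1]
    u=np.array([p[0],-p[1]])/-p[2]; u=u*(1+c["k1"]*(u@u))
    return K[:2,:2]@u+K[:2,2]
def save(img,n): cv2.imwrite("pics/"+n,cv2.cvtColor(img,cv2.COLOR_RGB2BGR))
E
python3 - <<'E'
from h import *
print(arm.tcp_to_grasp, arm.get_state())
a=arm.grab_frame("scene");b=arm.grab_frame("top")
save(a,"scene.png");save(b,"top.png")
for n in("scene","top"):
    c=arm.calibration(n);print(n,np.round(c["T"],3).tolist(),c["k1"],np.round(c["intrinsics"],1).tolist())
    for t in("spray_can_center","grease_tin_center","caddy"):
        for r in arm.masks_of(t,n):
            ys,xs=np.nonzero(r["pixels"]); print(n,t,round(r["score"],2),np.round(r["xy"]),xs.min(),xs.max(),ys.min(),ys.max())
        print("  pts",[(round(r["score"],2),np.round(r["xy"],1).tolist()) for r in arm.spot_point(t,n)])
E
```

```text
0.1593 {'t': 0.0, 'q': array([-9.65926690e-01,  3.59398793e-01,  1.10399377e-02, -3.42211879e-04,
       -1.22412327e+00, -2.88123032e-01]), 'qd': array([ 0.00028825,  0.00053646,  0.00014761, -0.00132382, -0.00053911,
        0.0008145 ]), 'joint_efforts': array([ 2.50460238e-03, -5.82711482e+01,  2.93062466e+01,  6.99718729e+00,
        6.91790512e-03, -9.12208907e-05]), 'eef_pos': array([ 0.21019322, -0.64122479,  0.40370794]), 'ee_rot': array([ 3.13988493e+00, -1.70632806e-04, -2.82496245e+00]), 'force': array([-0.99309971,  0.00627457, -0.09562504]), 'moment': array([0.07656956, 0.03721614, 0.00453753]), 'width': 0.08810587033153114}
scene [[-0.0, -0.701, 0.713, 1.147], [1.0, 0.002, 0.003, -0.006], [-0.003, 0.713, 0.701, 0.729], [0.0, 0.0, 0.0, 1.0]] -0.08882450759487616 [[393.5, 0.0, 281.2], [0.0, 393.5, 213.7], [0.0, 0.0, 1.0]]
scene spray_can_center 0.65 [153. 238.] 135 172 205 271
  pts [(0.78, [152.0, 239.3])]
scene grease_tin_center 0.7 [409. 218.] 395 422 202 237
scene grease_tin_center 0.56 [386. 199.] 374 398 179 211
  pts [(0.73, [406.8, 219.4]), (0.64, [383.2, 195.0])]
scene caddy 0.81 [306. 250.] 265 356 200 300
  pts [(0.58, [305.5, 248.1])]
top [[0.012, 0.997, -0.077, 0.414], [-1.0, 0.013, 0.004, 0.019], [0.005, 0.077, 0.997, 1.254], [0.0, 0.0, 0.0, 1.0]] -0.005490721549995523 [[482.1, 0.0, 269.4], [0.0, 482.1, 213.2], [0.0, 0.0, 1.0]]
top spray_can_center 0.59 [393. 187.] 376 412 175 202
  pts [(0.85, [396.0, 185.0])]
top grease_tin_center 0.77 [153. 228.] 139 166 217 239
top grease_tin_center 0.76 [165. 266.] 154 179 255 277
  pts [(0.81, [166.2, 266.7]), (0.65, [154.2, 228.1])]
top caddy 0.62 [255. 204.] 215 292 151 259
  pts [(0.84, [252.9, 203.0])]
```

View pics/scene.png

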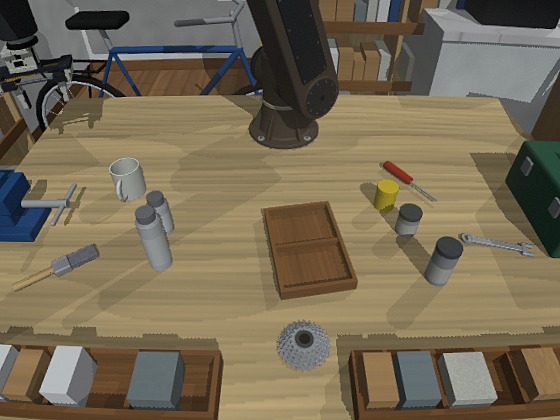

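View pics/top.png

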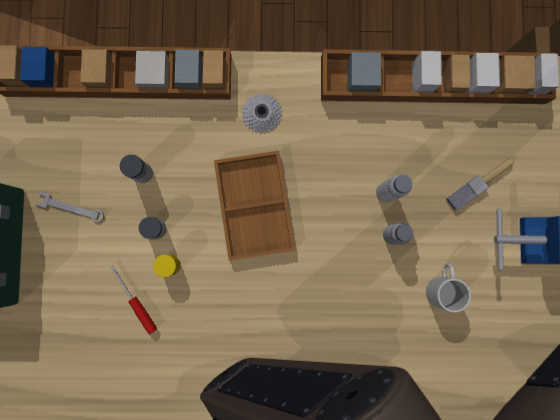

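The scene camera faces the robot, so image right is +y. The tall can is at scene (153,238) / top (395,187), with the short can beside it at top (398,234). The wanted short tin is at scene (409,220) / top (152,228), with the tall tin at top (135,168) and the yellow look-alike at top (166,266). The tray is near top (254,205). Next I'll fit positions.

```bash
cat > fit.py <<'E'
from h import *
from scipy.optimize import minimize
def hull(n,x,y,secs):
    a=np.linspace(0,2*np.pi,24,endpoint=False)
    P=[proj(n,[x+r*np.cos(t),y+r*np.sin(t),z]) for r,z in secs for t in a]
    m=np.zeros((420*4,560*4),np.uint8)
    return P
def sil(n,x,y,parts):
    m=np.zeros((1680,2240),np.uint8)
    for s in parts: cv2.fillConvexPoly(m,cv2.convexHull(np.round((np.array(hull(n,x,y,s))+.5)*4).astype(np.int32)),1)
    return m>0
CAN=[[(.026,0),(.026,.145)],[(.02,.145),(.02,.17)]]
TIN=[[(.027,0),(.027,.057)],[(.028,.057),(.028,.07)]]
def fit(ms,parts,x0):
    def f(p):
        c=0
        for n,m in ms.items():
            s=sil(n,*p,parts); c-=(s&m).sum()/(s|m).sum()
        return c
    return minimize(f,x0,method="Nelder-Mead",options=dict(initial_simplex=[x0,[x0[0]+.01,x0[1]],[x0[0],x0[1]+.01]],xatol=2e-4,fatol=1e-3))
E
python3 - <<'E'
from fit import *
for n in("scene","top"): arm.grab_frame(n)
def get(t,n,px):
    r=min(arm.masks_of(t,n),key=lambda r:np.hypot(*(np.array(r["xy"])-px)))
    return cv2.resize(r["pixels"].astype(np.uint8),(2240,1680),interpolation=cv2.INTER_NEAREST)>0
for nm,t,parts,s,p in (("can","spray_can_center",CAN,(153,238),(393,187)),("tin","grease_tin_center",TIN,(409,218),(153,228))):
    ms=dict(scene=get(t,"scene",s),top=get(t,"top",p))
    x0=atz("top",p,.09 if nm=="can" else .05)[:2]
    print(nm,"all",x0,(r:=fit(ms,parts,list(x0))).x,r.fun,*[fit({k:v},parts,list(x0)).x for k,v in ms.items()])
for nm,px,z in(("shortcan top",(404,236),.115),("talltin top",(132,166),.11),("yellow top",(165,265),.07)): print(nm,atz("top",px,z))
for n in("top","scene"):
    r=arm.masks_of("caddy",n)[0]; c=cv2.findContours(r["pixels"].astype(np.uint8),0,2)[0]; c=max(c,key=cv2.contourArea)
    P=np.array([atz(n,p,.03)[:2] for p in c[:,0].astype(float)]); R=cv2.minAreaRect((P*1000).astype(np.float32)); print(n,"caddy",R)
    if n=="top":
        B=cv2.boxPoints(R); print(B)
print([atz("top",p,.03)[:2].round(4).tolist() for p in((215,160),(279,152),(294,249),(231,260))])
c=arm.calibration("wrist");print(np.round(c["mount"],3).tolist(),c["intrinsics"])
E
```

```text
Traceback (most recent call last):
  File "fit.py", line 20, in fit
    return minimize(f,x0,method="Nelder-Mead",options=dict(initial_simplex=[x0,[x0[0]+.01,x0[1]],[x0[0],x0[1]+.01]],xatol=2e-4,fatol=1e-3))
  File "fit.py", line 18, in f
    s=sil(n,*p,parts); c-=(s&m).sum()/(s|m).sum()
  File "fit.py", line 10, in sil
    for s in parts: cv2.fillConvexPoly(m,cv2.convexHull(np.round((np.array(hull(n,x,y,s))+.5)*4).astype(np.int32)),1)
                                                                           ~~~~^^^^^^^^^
  File "fit.py", line 5, in hull
    P=[proj(n,[x+r*np.cos(t),y+r*np.sin(t),z]) for r,z in secs for t in a]
       ~~~~^^^^^^^^^^^^^^^^^^^^^^^^^^^^^^^^^^^
  File "h.py", line 11, in proj
    c=arm.calibration(name); K=np.array(c["intrinsics"]);T=np.array(c["T"])
ValueError: time passes only in moves, steps and waits
```

```bash
sed -i 's/arm\.calibration(name)/cal(name)/; 2a import functools\ncal=functools.cache(lambda n: arm.calibration(n))' h.py; sed -i '/np.zeros((420\*4/d' fit.py
cat > go.py <<'E'
from fit import *
for n in("scene","top"): arm.grab_frame(n)
def get(t,n,px):
    r=min(arm.masks_of(t,n),key=lambda r:np.hypot(*(np.array(r["xy"])-px)))
    return cv2.resize(r["pixels"].astype(np.uint8),(2240,1680),interpolation=cv2.INTER_NEAREST)>0
for nm,t,parts,s,p in (("can","spray_can_center",CAN,(153,238),(393,187)),("tin","grease_tin_center",TIN,(409,218),(153,228))):
    ms=dict(scene=get(t,"scene",s),top=get(t,"top",p))
    x0=atz("top",p,.09 if nm=="can" else .05)[:2]
    print(nm,"all",x0,(r:=fit(ms,parts,list(x0))).x,r.fun,*[fit({k:v},parts,list(x0)).x for k,v in ms.items()])
for nm,px,z in(("shortcan top",(404,236),.115),("talltin top",(132,166),.11),("yellow top",(165,265),.07)): print(nm,atz("top",px,z))
for n in("top","scene"):
    r=arm.masks_of("caddy",n)[0]; c=cv2.findContours(r["pixels"].astype(np.uint8),0,2)[0]; c=max(c,key=cv2.contourArea)
    P=np.array([atz(n,p,.03)[:2] for p in c[:,0].astype(float)]); R=cv2.minAreaRect((P*1000).astype(np.float32)); print(n,"caddy",R)
print([atz("top",p,.03)[:2].round(4).tolist() for p in((215,160),(279,152),(294,249),(231,260))])
c=arm.calibration("wrist");print(np.round(c["mount"],3).tolist(),np.round(c["intrinsics"],1).tolist(),arm.get_state()["t"])
E
timeout 200 python3 go.py
```

```text
can all [ 0.57246058 -0.28614803] [ 0.57133037 -0.29125824] -1.8513549316585909 [ 0.57077097 -0.29205884] [ 0.56973704 -0.28721011]
tin all [0.46700933 0.30429069] [0.46528432 0.30651992] -1.8059918224446982 [0.46486955 0.30651872] [0.46691899 0.30859855]
shortcan top [ 0.45259521 -0.30477328  0.115     ]
talltin top [0.6123818  0.34498457 0.11      ]
yellow top [0.37613027 0.26751315 0.07      ]
top caddy ((529.7777099609375, 53.476600646972656), (264.54376220703125, 172.22842407226562), 9.239326477050781)
scene caddy ((539.3335571289062, 53.01166534423828), (281.83892822265625, 174.45126342773438), 9.398324012756348)
[[0.6445, 0.1554], [0.6675, -0.0088], [0.4191, -0.0494], [0.3894, 0.1096]]
[[0.001, 0.96, 0.281, 0.075], [1.0, -0.0, -0.001, -0.001], [-0.001, 0.281, -0.96, 0.02], [0.0, 0.0, 0.0, 1.0]] [[302.9, 0.0, 280.2], [0.0, 302.9, 206.4], [0.0, 0.0, 1.0]] 1.3
```

Tray centre is about (0.530, 0.053), yaw 9.4°. The can is at (0.571, -0.291) and the tin at (0.4655, 0.307). The current yaw puts the jaws near y (108°), which suits both grasps and both placings, so I'll translate only.

{"api": "move_arm", "payload": {
  "deltas": [
    [24,23.3,0,0,0,0],
    [24,23.3,0,0,0,0],
    [24,23.3,0,0,0,0],
    [24,23.3,0,0,0,0],
    [24,23.3,0,0,0,0]
  ],
  "claw": 0
}}

```text
t: 1.72
eef_pos: [0.331, -0.5238, 0.4048]
ee_rot: [-3.141, 0.0, -2.825]
force: [1.1, -0.8, -0.2]
width: 0.0876
```

{"api": "move_arm", "payload": {
  "deltas": [
    [24,23.3,0,0,0,0],
    [24,23.3,0,0,0,0],
    [24,23.3,0,0,0,0],
    [24,23.3,0,0,0,0],
    [24,23.3,0,0,0,0]
  ]
}}

```text
t: 2.13
eef_pos: [0.4512, -0.407, 0.405]
ee_rot: [-3.141, 0.0, -2.825]
force: [0.4, -0.2, 0.3]
width: 0.0876
```

{"api": "move_arm", "payload": {
  "deltas": [
    [24,23.3,0,0,0,0],
    [24,23.3,0,0,0,0],
    [24,23.3,0,0,0,0],
    [18,23.3,0,0,0,0],
    [12,23.3,0,0,0,0]
  ]
}}

```text
t: 2.55
eef_pos: [0.5539, -0.2904, 0.4044]
ee_rot: [-3.141, 0.0, -2.824]
force: [0.5, -0.1, 0.1]
width: 0.088
```

{"api": "move_arm", "payload": {
  "deltas": [
    [9,1,0,0,0,0],
    [9,0,0,0,0,0],
    [0,0,0,0,0,0],
    [0,0,0,0,0,0],
    [0,0,0,0,0,0]
  ]
}}

```text
t: 2.97
eef_pos: [0.5697, -0.2918, 0.4045]
ee_rot: [3.141, -0.0, -2.826]
force: [-0.1, 0.3, 0.7]
width: 0.0874
```

```bash
cat > w.py <<'E'
from h import *
import sys
from scipy.spatial.transform import Rotation as R
def wT():
    s=arm.get_state(); T=np.eye(4);T[:3,:3]=R.from_euler("xyz",s["ee_rot"]).as_matrix();T[:3,3]=s["eef_pos"]
    return s,T@np.array(cal("wrist")["mount"])
def show(n,circs):
    s,T=wT(); img=arm.grab_frame("wrist"); img=img.copy(); cal.cache_clear()
    c=arm.calibration("wrist");K=np.array(c["intrinsics"]);Ti=np.linalg.inv(T)
    for x,y,r,z in circs:
        L=[]
        for t in np.linspace(0,2*np.pi,40):
            p=Ti@[x+r*np.cos(t),y+r*np.sin(t),z,1]; u=np.array([p[0],-p[1]])/-p[2]; u*=1+c["k1"]*(u@u); L.append(K[:2,:2]@u+K[:2,2])
        cv2.polylines(img,[np.round(L).astype(np.int32)],True,(255,0,0),1)
    save(img,n); print(s["t"],s["eef_pos"].round(4),s["ee_rot"].round(3),s["force"].round(1),s["width"])
E
python3 -c "
from w import *
show('w1.png',[(.571,-.2905,.02,.17),(.571,-.2905,.026,.145),(.571,-.2905,.026,0)])"
```

```text
2.9667 [ 0.5697 -0.2918  0.4045] [ 3.141 -0.    -2.826] [-0.1  0.3  0.7] 0.08737744076534927
```

View pics/w1.png

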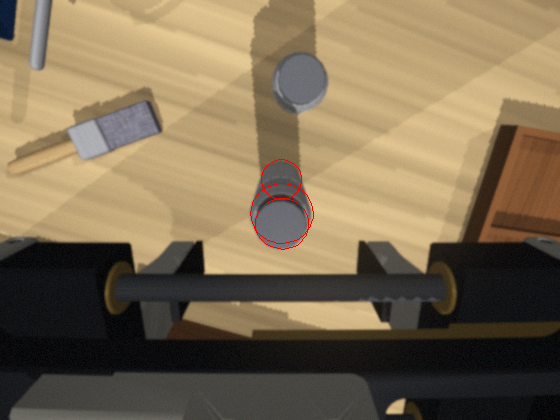

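The predicted cap and body circles sit on the tall can at pixel (281,221), centred between the fingers. I'll descend and grip.

{"api": "move_arm", "payload": {
  "deltas": [
    [1,0,-20,0,0,0],
    [0,1,-20,0,0,0],
    [0,0,-20,0,0,0],
    [0,0,-20,0,0,0],
    [0,0,-16,0,0,0]
  ]
}}

```text
t: 3.43
eef_pos: [0.5702, -0.2906, 0.3074]
ee_rot: [3.141, -0.001, -2.826]
force: [0.8, -0.0, 0.1]
width: 0.0875
```

{"api": "move_arm", "payload": {
  "deltas": [
    [0,0,-12,0,0,0],
    [0,0,-8,0,0,0],
    [0,0,0,0,0,0],
    [0,0,0,0,0,0],
    [0,0,0,0,0,0]
  ]
}}

```text
t: 3.85
eef_pos: [0.5716, -0.2902, 0.2898]
ee_rot: [-3.141, 0.001, -2.825]
force: [0.0, -0.9, 0.2]
width: 0.0874
```

{"api": "move_arm", "payload": {
  "deltas": [
    [0,0,0,0,0,0],
    [0,0,0,0,0,0],
    [0,0,0,0,0,0],
    [0,0,0,0,0,0],
    [0,0,0,0,0,0]
  ],
  "claw": 255,
  "squeeze": 25
}}

```text
t: 4.27
eef_pos: [0.5713, -0.2899, 0.2889]
ee_rot: [-3.141, 0.0, -2.825]
force: [-0.0, -0.0, -0.1]
width: 0.0598
```

{"api": "move_arm", "payload": {
  "deltas": [
    [0,0,0,0,0,0],
    [0,0,0,0,0,0],
    [0,0,0,0,0,0],
    [0,0,0,0,0,0],
    [0,0,0,0,0,0]
  ]
}}

```text
t: 4.68
eef_pos: [0.5713, -0.2899, 0.2888]
ee_rot: [-3.141, 0.0, -2.825]
force: [-0.1, -0.3, 0.5]
width: 0.0516
```

{"api": "move_arm", "payload": {
  "deltas": [
    [0,0,4,0,0,0],
    [0,0,10,0,0,0],
    [0,0,18,0,0,0],
    [0,0,18,0,0,0],
    [0,0,10,0,0,0]
  ]
}}

```text
t: 5.1
eef_pos: [0.5715, -0.29, 0.3511]
ee_rot: [-3.14, 0.001, -2.825]
force: [0.1, 0.5, -2.8]
width: 0.0513
```

{"api": "move_arm", "payload": {
  "deltas": [
    [0,5,0,0,0,0],
    [0,10,0,0,0,0],
    [1,15,0,0,0,0],
    [1,18,0,0,0,0],
    [1,18,0,0,0,0]
  ]
}}

```text
t: 5.52
eef_pos: [0.5737, -0.2221, 0.3471]
ee_rot: [3.14, -0.002, -2.825]
force: [0.2, 0.6, -2.4]
width: 0.0517
```

{"api": "move_arm", "payload": {
  "deltas": [
    [1,18,0,0,0,0],
    [1,18,0,0,0,0],
    [1,18,0,0,0,0],
    [1,18,0,0,0,0],
    [1,18,0,0,0,0]
  ]
}}

```text
t: 5.93
eef_pos: [0.5786, -0.1316, 0.3473]
ee_rot: [3.141, -0.002, -2.824]
force: [0.4, -0.4, -3.3]
width: 0.0516
```

{"api": "move_arm", "payload": {
  "deltas": [
    [1,18,0,0,0,0],
    [1,18,0,0,0,0],
    [1,18,0,0,0,0],
    [1,18,0,0,0,0],
    [1,18,0,0,0,0]
  ]
}}

```text
t: 6.35
eef_pos: [0.5834, -0.0417, 0.3474]
ee_rot: [3.141, -0.002, -2.824]
force: [0.1, 0.9, -2.6]
width: 0.0518
```

{"api": "move_arm", "payload": {
  "deltas": [
    [1,18,0,0,0,0],
    [1,18,0,0,0,0],
    [1,18,0,0,0,0],
    [1,18,0,0,0,0],
    [1,15,0,0,0,0]
  ]
}}

```text
t: 6.77
eef_pos: [0.5883, 0.0454, 0.3474]
ee_rot: [3.141, -0.002, -2.824]
force: [0.2, -0.1, -4.4]
width: 0.0516
```

{"api": "move_arm", "payload": {
  "deltas": [
    [1,10,0,0,0,0],
    [1,7,0,0,0,0],
    [1,3,0,0,0,0],
    [0,0,0,0,0,0],
    [0,0,0,0,0,0]
  ]
}}

```text
t: 7.18
eef_pos: [0.5922, 0.0628, 0.3485]
ee_rot: [-3.142, -0.0, -2.825]
force: [0.9, -1.0, -3.9]
width: 0.0516
```

Run:
```python
from w import *
print(arm.get_state()["eef_pos"])
a=arm.grab_frame("scene");b=arm.grab_frame("top")
save(np.hstack([a[130:330,100:500],b[100:300,130:530]]),"hold.png")
for n in("scene","top"): print([(r["score"],r["xy"]) for r in arm.spot_point("spray_can_center",n)])
```

```text
[0.59221621 0.06280468 0.34849236]
[(0.95, [314.6, 224.0])]
[(0.43, [249.1, 173.6])]
```

View pics/hold.png

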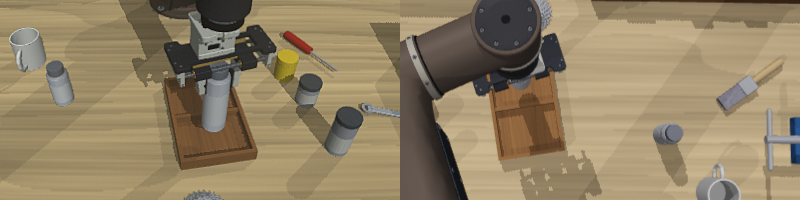

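In the scene view the tall can hangs upright over the back compartment. The foot should be about 60 mm up, so I'll lower it about 51 mm, slowly at the end.

{"api": "move_arm", "payload": {
  "deltas": [
    [0,0,-6,0,0,0],
    [0,0,-12,0,0,0],
    [0,0,-12,0,0,0],
    [0,0,-8,0,0,0],
    [0,0,-5,0,0,0]
  ]
}}

```text
t: 7.8
eef_pos: [0.5919, 0.0627, 0.3042]
ee_rot: [3.142, -0.002, -2.825]
force: [-0.8, 0.4, -3.8]
width: 0.0515
```

{"api": "move_arm", "payload": {
  "deltas": [
    [0,0,-2,0,0,0],
    [0,0,-1,0,0,0],
    [0,0,-1,0,0,0],
    [0,0,0,0,0,0],
    [0,0,0,0,0,0]
  ]
}}

```text
t: 8.22
eef_pos: [0.5924, 0.0632, 0.3021]
ee_rot: [3.142, 0.001, -2.825]
force: [-0.3, -0.3, -2.4]
width: 0.0512
```

{"api": "move_arm", "payload": {
  "deltas": [
    [0,0,-1,0,0,0],
    [0,0,-0.5,0,0,0],
    [0,0,-0.5,0,0,0],
    [0,0,0,0,0,0],
    [0,0,0,0,0,0]
  ]
}}

```text
t: 8.63
eef_pos: [0.5922, 0.0631, 0.2996]
ee_rot: [-3.142, -0.0, -2.825]
force: [0.2, -0.6, -3.9]
width: 0.0517
```

Not in contact yet (force still about the can's weight), so I'll go a little further.

{"api": "move_arm", "payload": {
  "deltas": [
    [0,0,-0.5,0,0,0],
    [0,0,-0.5,0,0,0],
    [0,0,-0.5,0,0,0],
    [0,0,-0.5,0,0,0],
    [0,0,0,0,0,0]
  ]
}}

```text
t: 9.05
eef_pos: [0.5923, 0.0631, 0.2978]
ee_rot: [-3.142, 0.0, -2.825]
force: [-0.1, 0.4, -1.9]
width: 0.0516
```

{"api": "move_arm", "payload": {
  "deltas": [
    [0,0,-0.5,0,0,0],
    [0,0,0,0,0,0],
    [0,0,0,0,0,0],
    [0,0,0,0,0,0],
    [0,0,0,0,0,0]
  ]
}}

```text
t: 9.47
eef_pos: [0.5924, 0.0631, 0.2977]
ee_rot: [-3.141, 0.001, -2.825]
force: [-1.8, -0.0, 5.3]
width: 0.0518
```

Contact is felt (+5 N), so I'll release and retreat straight up.

{"api": "move_arm", "payload": {
  "deltas": [
    [0,0,0,0,0,0],
    [0,0,0,0,0,0],
    [0,0,0,0,0,0],
    [0,0,0,0,0,0],
    [0,0,0,0,0,0]
  ],
  "claw": 0
}}

```text
t: 9.88
eef_pos: [0.5923, 0.0631, 0.297]
ee_rot: [3.142, -0.0, -2.825]
force: [0.7, -0.8, 0.0]
width: 0.0791
```

{"api": "move_arm", "payload": {
  "deltas": [
    [0,0,0,0,0,0],
    [0,0,0,0,0,0],
    [0,0,0,0,0,0],
    [0,0,4,0,0,0],
    [0,0,8,0,0,0]
  ]
}}

```text
t: 10.3
eef_pos: [0.592, 0.063, 0.3087]
ee_rot: [-3.142, -0.002, -2.825]
force: [-0.1, -0.5, -0.2]
width: 0.0875
```

{"api": "move_arm", "payload": {
  "deltas": [
    [0,0,20,0,0,0],
    [0,0,25,0,0,0],
    [0,0,25,0,0,0],
    [0,0,25,0,0,0],
    [0,0,10,0,0,0]
  ]
}}

```text
t: 10.72
eef_pos: [0.5928, 0.063, 0.4191]
ee_rot: [-3.141, 0.006, -2.824]
force: [0.5, 0.3, 0.9]
width: 0.0873
```

{"api": "move_arm", "payload": {
  "deltas": [
    [-12.7,24.4,0,0,0,0],
    [-12.7,24.4,0,0,0,0],
    [-12.7,24.4,0,0,0,0],
    [-12.7,24.4,0,0,0,0],
    [-12.7,24.4,0,0,0,0]
  ]
}}

```text
t: 11.13
eef_pos: [0.528, 0.186, 0.4147]
ee_rot: [3.141, 0.001, -2.825]
force: [-0.1, 0.7, -0.1]
width: 0.0877
```

{"api": "move_arm", "payload": {
  "deltas": [
    [-12.7,24.4,0,0,0,0],
    [-12.7,24.4,0,0,0,0],
    [-12.7,24.4,0,0,0,0],
    [-12.7,24.4,0,0,0,0],
    [-12.7,24.4,0,0,0,0]
  ]
}}

```text
t: 11.55
eef_pos: [0.4643, 0.3081, 0.4147]
ee_rot: [3.141, 0.0, -2.825]
force: [0.7, 0.2, 0.1]
width: 0.0879
```

{"api": "move_arm", "payload": {
  "deltas": [
    [0,0,0,0,0,0],
    [0,0,0,0,0,0],
    [0,0,0,0,0,0],
    [0,0,0,0,0,0],
    [0,0,0,0,0,0]
  ]
}}

```text
t: 11.97
eef_pos: [0.4656, 0.3063, 0.4143]
ee_rot: [-3.142, 0.0, -2.826]
force: [0.6, -0.2, -0.0]
width: 0.0876
```

Run:
```python
from w import *
show('w2.png',[(.4655,.307,.028,.07),(.4655,.307,.027,0)])
a=arm.grab_frame("scene"); w=cv2.cvtColor(cv2.imread("pics/w2.png"),cv2.COLOR_BGR2RGB)
save(np.hstack([w[:300,100:500],a[110:410,180:580]]),"w2c.png")
print([(r["score"],r["xy"]) for r in arm.spot_point("spray_can_center","scene")],arm.get_state()["t"])
import math
print(proj("scene",[.592,.063,.094]))
```

```text
11.9667 [0.4656 0.3063 0.4143] [-3.142  0.    -2.826] [ 0.6 -0.2 -0. ] 0.08760492110781803
[(0.74, [314.6, 241.7])] 12.1167
[314.65552602 243.37955366]
```

View pics/w2c.png

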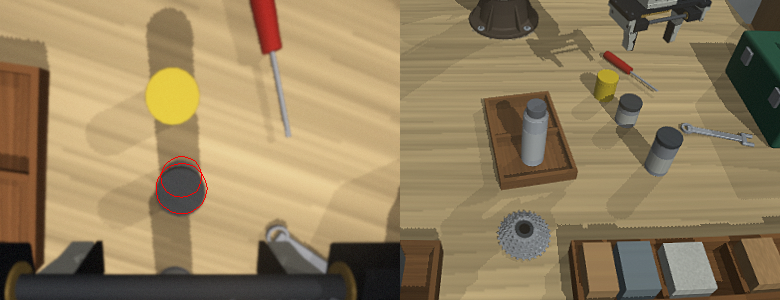

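The wrist overlay sits on the short grey tin (crop pixel 181,185), centred between the fingers, with yellow beyond at (172,96). The scene view shows the can upright in the back compartment, network (314.6, 241.7) against predicted (314.7, 243.4). I'll descend on the tin.

{"api": "move_arm", "payload": {
  "deltas": [
    [0,0,-15,0,0,0],
    [0,0,-25,0,0,0],
    [0,0,-30,0,0,0],
    [0,0,-30,0,0,0],
    [0,0,-30,0,0,0]
  ]
}}

```text
t: 12.53
eef_pos: [0.4654, 0.3066, 0.2833]
ee_rot: [3.141, 0.001, -2.825]
force: [-0.2, 0.4, -0.8]
width: 0.0875
```

{"api": "move_arm", "payload": {
  "deltas": [
    [0,0,-25,0,0,0],
    [0,0,-22,0,0,0],
    [0,0,-18,0,0,0],
    [0,0,-13,0,0,0],
    [0,0,-10,0,0,0]
  ]
}}

```text
t: 12.95
eef_pos: [0.4653, 0.3066, 0.1947]
ee_rot: [-3.141, -0.001, -2.825]
force: [-0.5, -0.9, 0.6]
width: 0.0877
```

{"api": "move_arm", "payload": {
  "deltas": [
    [0,0,0,0,0,0],
    [0,0,0,0,0,0],
    [0,0,0,0,0,0],
    [0,0,0,0,0,0],
    [0,0,0,0,0,0]
  ]
}}

```text
t: 13.37
eef_pos: [0.4655, 0.3074, 0.1972]
ee_rot: [3.141, 0.002, -2.825]
force: [0.1, -0.5, 0.3]
width: 0.0875
```

{"api": "move_arm", "payload": {
  "deltas": [
    [0,0,0,0,0,0],
    [0,0,0,0,0,0],
    [0,0,0,0,0,0],
    [0,0,0,0,0,0],
    [0,0,0,0,0,0]
  ],
  "claw": 255,
  "squeeze": 25
}}

```text
t: 13.78
eef_pos: [0.4652, 0.3071, 0.1962]
ee_rot: [3.142, 0.0, -2.825]
force: [0.3, -0.4, -0.0]
width: 0.0599
```

{"api": "move_arm", "payload": {
  "deltas": [
    [0,0,0,0,0,0],
    [0,0,0,0,0,0],
    [0,0,0,0,0,0],
    [0,0,0,0,0,0],
    [0,0,0,0,0,0]
  ]
}}

```text
t: 14.2
eef_pos: [0.4653, 0.307, 0.1962]
ee_rot: [-3.141, -0.0, -2.825]
force: [1.6, -1.7, 0.8]
width: 0.055
```

{"api": "move_arm", "payload": {
  "deltas": [
    [0,0,4,0,0,0],
    [0,0,10,0,0,0],
    [0,0,18,0,0,0],
    [0,0,18,0,0,0],
    [0,0,10,0,0,0]
  ]
}}

```text
t: 14.62
eef_pos: [0.4656, 0.3076, 0.2586]
ee_rot: [3.14, 0.002, -2.824]
force: [0.6, 0.9, -1.7]
width: 0.0547
```

{"api": "move_arm", "payload": {
  "deltas": [
    [0,-5,0,0,0,0],
    [0,-10,0,0,0,0],
    [0,-15,0,0,0,0],
    [0,-18,0,0,0,0],
    [0,-18,0,0,0,0]
  ]
}}

```text
t: 15.03
eef_pos: [0.4646, 0.2387, 0.2551]
ee_rot: [-3.141, -0.002, -2.825]
force: [0.9, -0.0, -1.6]
width: 0.0551
```

{"api": "move_arm", "payload": {
  "deltas": [
    [0,-18,0,0,0,0],
    [0,-18,0,0,0,0],
    [0,-18,0,0,0,0],
    [0,-18,0,0,0,0],
    [0,-18,0,0,0,0]
  ]
}}

```text
t: 15.45
eef_pos: [0.4648, 0.1485, 0.2559]
ee_rot: [-3.141, -0.001, -2.826]
force: [0.9, 1.1, -1.9]
width: 0.0546
```

{"api": "move_arm", "payload": {
  "deltas": [
    [0,-18,0,0,0,0],
    [0,-18,0,0,0,0],
    [0,-18,0,0,0,0],
    [0,-15,0,0,0,0],
    [0,-12,0,0,0,0]
  ]
}}

```text
t: 15.87
eef_pos: [0.4645, 0.0675, 0.2559]
ee_rot: [-3.142, -0.001, -2.826]
force: [0.5, -0.4, -2.0]
width: 0.0545
```

{"api": "move_arm", "payload": {
  "deltas": [
    [0,-7,0,0,0,0],
    [0,-3,0,0,0,0],
    [0,0,0,0,0,0],
    [0,0,0,0,0,0],
    [0,0,0,0,0,0]
  ]
}}

```text
t: 16.28
eef_pos: [0.4654, 0.0606, 0.2562]
ee_rot: [3.142, 0.0, -2.824]
force: [0.0, 0.3, -2.0]
width: 0.0553
```

Run:
```python
from w import *
print(arm.get_state()["eef_pos"],arm.get_state()["force"])
a=arm.grab_frame("scene");save(cv2.resize(a[130:330,180:480],None,fx=2,fy=2),"hold2.png")
print([(r["score"],r["xy"]) for r in arm.spot_point("grease_tin_center","scene")],proj("scene",[.4653,.042,.095]))
```

```text
[0.46540589 0.06056519 0.25617459] [ 0.01806625  0.34483544 -2.00060043]
[(0.95, [309.9, 202.4]), (0.68, [386.7, 199.5])] [302.60332421 202.69878802]
```

View pics/hold2.png

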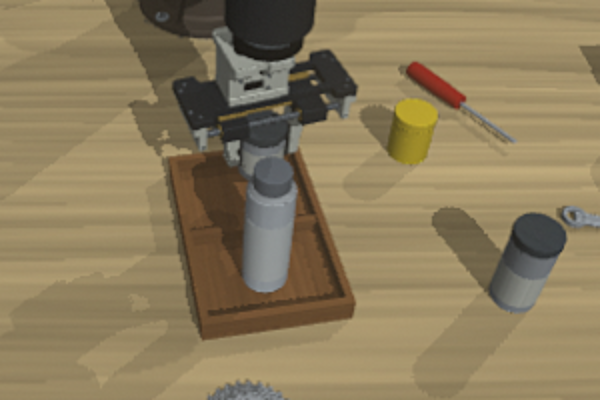

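The tin is held upright over the front compartment, behind the can in the view, but y is 0.0606. It needs 18.5 mm more toward −y, then the descent of about 51 mm.

{"api": "move_arm", "payload": {
  "deltas": [
    [0,-4,0,0,0,0],
    [0,-6,0,0,0,0],
    [0,-5.5,0,0,0,0],
    [0,-3,0,0,0,0],
    [0,0,0,0,0,0]
  ]
}}

```text
t: 16.8
eef_pos: [0.4651, 0.0409, 0.2561]
ee_rot: [-3.142, -0.0, -2.826]
force: [0.3, -0.8, -1.9]
width: 0.0551
```

{"api": "move_arm", "payload": {
  "deltas": [
    [0,0,-6,0,0,0],
    [0,0,-12,0,0,0],
    [0,0,-12,0,0,0],
    [0,0,-8,0,0,0],
    [0,0,-5,0,0,0]
  ]
}}

```text
t: 17.22
eef_pos: [0.465, 0.0415, 0.212]
ee_rot: [-3.141, -0.002, -2.825]
force: [-0.8, 0.3, -3.4]
width: 0.0548
```

{"api": "move_arm", "payload": {
  "deltas": [
    [0,0,-2,0,0,0],
    [0,0,-1,0,0,0],
    [0,0,-1,0,0,0],
    [0,0,-1,0,0,0],
    [0,0,0,0,0,0]
  ]
}}

```text
t: 17.63
eef_pos: [0.4654, 0.0417, 0.2084]
ee_rot: [3.141, 0.001, -2.825]
force: [0.0, 0.7, -1.9]
width: 0.0547
```

{"api": "move_arm", "payload": {
  "deltas": [
    [0,0,-0.5,0,0,0],
    [0,0,-0.5,0,0,0],
    [0,0,-0.5,0,0,0],
    [0,0,0,0,0,0],
    [0,0,0,0,0,0]
  ]
}}

```text
t: 18.05
eef_pos: [0.4652, 0.0416, 0.2067]
ee_rot: [3.142, 0.0, -2.825]
force: [-0.2, -0.1, -2.1]
width: 0.055
```

{"api": "move_arm", "payload": {
  "deltas": [
    [0,0,-0.5,0,0,0],
    [0,0,-0.5,0,0,0],
    [0,0,0,0,0,0],
    [0,0,0,0,0,0],
    [0,0,0,0,0,0]
  ]
}}

```text
t: 18.47
eef_pos: [0.4653, 0.0416, 0.2056]
ee_rot: [-3.142, -0.0, -2.825]
force: [0.3, -0.1, -2.6]
width: 0.0547
```

{"api": "move_arm", "payload": {
  "deltas": [
    [0,0,-0.5,0,0,0],
    [0,0,0,0,0,0],
    [0,0,0,0,0,0],
    [0,0,0,0,0,0],
    [0,0,0,0,0,0]
  ]
}}

```text
t: 18.88
eef_pos: [0.4653, 0.0416, 0.2052]
ee_rot: [3.142, 0.0, -2.825]
force: [0.7, -0.6, -1.0]
width: 0.055
```

{"api": "move_arm", "payload": {
  "deltas": [
    [0,0,-0.5,0,0,0],
    [0,0,0,0,0,0],
    [0,0,0,0,0,0],
    [0,0,0,0,0,0],
    [0,0,0,0,0,0]
  ]
}}

```text
t: 19.3
eef_pos: [0.4655, 0.0417, 0.2051]
ee_rot: [-3.142, 0.001, -2.825]
force: [-0.9, -1.0, 5.4]
width: 0.0549
```

Contact (+5 N). I'll release and go straight up.

{"api": "move_arm", "payload": {
  "deltas": [
    [0,0,0,0,0,0],
    [0,0,0,0,0,0],
    [0,0,0,0,0,0],
    [0,0,0,0,0,0],
    [0,0,0,0,0,0]
  ],
  "claw": 0
}}

```text
t: 19.72
eef_pos: [0.4652, 0.0416, 0.2045]
ee_rot: [3.142, -0.0, -2.825]
force: [-0.3, 0.2, 0.2]
width: 0.0831
```

{"api": "move_arm", "payload": {
  "deltas": [
    [0,0,0,0,0,0],
    [0,0,0,0,0,0],
    [0,0,0,0,0,0],
    [0,0,4,0,0,0],
    [0,0,8,0,0,0]
  ]
}}

```text
t: 20.13
eef_pos: [0.4649, 0.0414, 0.2164]
ee_rot: [-3.141, -0.002, -2.825]
force: [0.9, 0.0, 1.1]
width: 0.0874
```

{"api": "move_arm", "payload": {
  "deltas": [
    [0,0,20,0,0,0],
    [0,0,30,0,0,0],
    [0,0,30,0,0,0],
    [0,0,30,0,0,0],
    [0,0,30,0,0,0]
  ]
}}

```text
t: 20.55
eef_pos: [0.4648, 0.0414, 0.3591]
ee_rot: [3.142, 0.001, -2.825]
force: [1.0, 0.1, 0.1]
width: 0.0875
```

{"api": "move_arm", "payload": {
  "deltas": [
    [0,0,20,0,0,0],
    [0,0,10,0,0,0],
    [0,-25,0,0,0,0],
    [0,-30,0,0,0,0],
    [0,-30,0,0,0,0]
  ]
}}

```text
t: 20.97
eef_pos: [0.4648, -0.044, 0.3871]
ee_rot: [3.141, 0.001, -2.823]
force: [-0.2, 0.1, 0.4]
width: 0.0878
```

{"api": "move_arm", "payload": {
  "deltas": [
    [0,-30,0,0,0,0],
    [0,-30,0,0,0,0],
    [0,-30,0,0,0,0],
    [0,-30,0,0,0,0],
    [0,-30,0,0,0,0]
  ]
}}

```text
t: 21.38
eef_pos: [0.4646, -0.1948, 0.3866]
ee_rot: [3.141, -0.0, -2.825]
force: [0.6, 0.4, -0.3]
width: 0.0874
```

{"api": "move_arm", "payload": {
  "deltas": [
    [0,-15,0,0,0,0],
    [0,0,0,0,0,0],
    [0,0,0,0,0,0],
    [0,0,0,0,0,0],
    [0,0,0,0,0,0]
  ]
}}

```text
t: 21.8
eef_pos: [0.4652, -0.2078, 0.3867]
ee_rot: [3.141, -0.0, -2.824]
force: [-0.5, -0.1, 1.0]
width: 0.0877
```

Run:
```python
from h import *
a=arm.grab_frame("scene");b=arm.grab_frame("top")
save(np.hstack([cv2.resize(a[170:320,230:380],None,fx=2.66,fy=2.66),cv2.resize(b[130:280,180:330],None,fx=2.66,fy=2.66)]),"end.png")
for n in("scene","top"):
  for t,P in(("spray_can_center",[.592,.063,.094]),("grease_tin_center",[.4655,.0417,.044])):
    print(n,t,[np.round(r["xy"],1).tolist() for r in arm.spot_point(t,n)],"expect",proj(n,P).round(1))
s=arm.get_state();print(s["t"],s["force"],s["width"])
```

```text
scene spray_can_center [[313.1, 243.5]] expect [314.7 243.4]
scene grease_tin_center [[301.4, 216.8], [386.9, 198.2]] expect [301.8 218. ]
top spray_can_center [[247.6, 174.8]] expect [249.8 176.9]
top grease_tin_center [[166.0, 260.9]] expect [258.2 230. ]
22.1 [-0.37380538  0.61231647 -0.01861998] 0.08760684462029511
```

View pics/end.png

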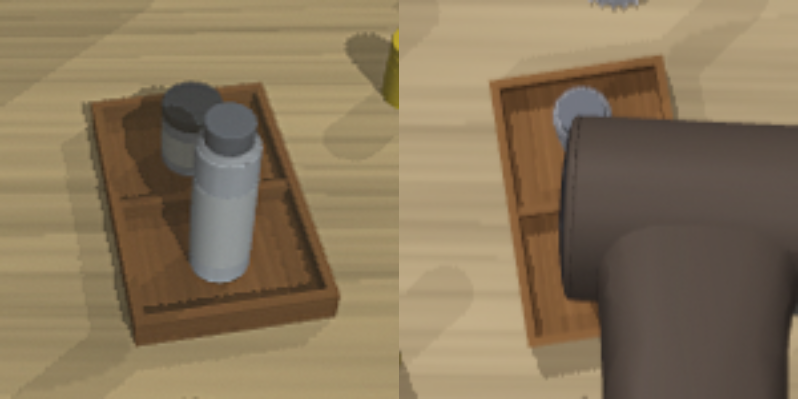

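The scene view shows both upright in their own compartments, can in the back and tin in the front, with the gripper clear. I'm handing in.

```bash
python3 -c "
from station import arm
print(arm.job_done())"
```

```text
the job is handed in; nothing more can be done
None
```

I stood the taller spray can in the back compartment, then the shorter tin in the front one, and handed the job in at about 22 s of the 64 s. Each was lowered until the floor pushed back with about 5 N, released, and left by going straight up.

**Checks that agreed:** In the last scene picture both stand upright in their compartments and the network's points are within 2 px of where I placed them. In the top view the can is within about 3 px. The gripper was open and clear, and the tool force was below 1 N.

**Check that failed:** In the top view the arm hid the tin, so the network reported only the yellow tin there. The tin's final position therefore rests on the scene camera and the arm's pose. The hand-in gives no verdict.

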